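Find the socket key that fits the gas valve beside the gauge

ROBOT

A 6-joint arm with a two-finger parallel gripper is mounted at the origin on the work surface. World frame = base frame: x ahead of the robot, y to its left, z up, the work surface at z = 0. Lengths are in m, angles in rad, forces in N, time in s.
With the tool pointing down it reaches from about 0.375 to 0.9 m from the base axis. Payload 3.1 kg.
Tool frame: the origin (TCP) lies midway between the tips of the shut fingers; the grasp point (between the pads) lies manip.grip_depth behind it (manip.grip_depth is the distance from the TCP to the grasp point, in m); z points along the fingers, y is the direction in which the jaws open and shut (so a half turn about z gives the same grasp; the last joint's range is limited). The gripper opens to 85 mm and grips with 20 to 120 N. Pads are 22 mm wide; open, the fingers measure 114 mm over their backs; the gripper's body (76 mm by 85 mm) begins 54 mm behind the grasp point. The pads swing forward as they close: fully open they stand 13 mm farther back than shut.
Start: joints at [1.079, 0.527, 1.433, -0, 1.181, -0.178], TCP at [0.192, 0.595, 0.231] pointing down, gripper open.
Joint ranges: [-3.08, 3.08], [-0.75, 2.2], [0.22, 2.44], [-1.43, 4.57], [0, 2.65], [-2.85, 2.85]. Speed limits (rad/s): [2.79, 2.79, 3.14, 3.14, 3.14, 3.14].

INTERFACE

Orientations are given as a unit quaternion [x, y, z, w].
In Python, from station import manip, vision gives the robot as it stands.
- The arm moves only by the shell command python3 -m crank 'ROWS' [FORCE]. ROWS is JSON, a list of rows, each an object with "grip": the closure, from 0 (fully open) to 1 (shut); "offset": the shift along the tool's x, y, z in mm, a list of three; "angular": the turn, a rotation vector about the tool's x, y, z in degrees, a list of three. A call has 1 to 10 rows; each row is the pose to reach, as a shift and turn from the pose commanded when the call began, along the tool's axes at that moment; what a row does not reach only later rows make up. A row lasts 1/10 s, in which the tool goes at most 50 mm and 8.59 degrees, less where a joint would pass 70% of its speed; a pose out of reach is approached as far as the arm can. A call with a gripper value outside its range is refused whole. The fingers move at their own pace and stop on an object; FORCE is the grip in N (left out, the last holds). Time passes only in rows, so rows that repeat a pose let the fingers close. It gives the time, the measured TCP pose, the force and the opening at its end, in the units of the state.
- manip.sense(): the state, without advancing time (a new reading comes with each control period).
- vision.snapshot(name): name is "scene" or "top" or "wrist"; returns a dict with "pixels" (480x640x3 uint8, red, green, blue), "intrinsics" (3x3 intrinsics, pixels), "R" (3x3) and "t" (3): a world point X has camera coordinates R X + t. Camera axes: x right, y down, z forward; pixel columns grow to the right and rows downward; lengths in m; the calibration is good to about 2 mm. A picture is of the moment at which its call begins. There is no depth.
- manip.sign_off(): hands the job in, once; it reports no verdict.
The state is a dict: "t": time; "q": joint angles; "qd": joint speeds; "tau": joint torques, N m; "tcp_pos": TCP position; "tool_rot": TCP orientation; "force": force on the tool from outside, world axes, zero at the start; "ft_torque": the same for the moment, N m; "finger_gap": opening from 0.0 (shut) to 1.0 (fully open).
Only numpy, scipy, OpenCV 4.12 (cv2) and the standard library are available. Lean on these libraries where they do the work, as an engineer would, in place of code of your own. Each camera call takes 0.05 s, during which the arm holds its last target.

TASK

One of the three steel socket keys on the raised rail fits the hex nut of the valve beside the gauge on the gas manifold: try them until you find it, and stand every key that does not fit upright on the rail again. Finish with the fitting key fully down on that nut, upright, and still held in the gripper: do not let go. Leave the bottles, vials and cup where they are.

Things in the scene. Friction and masses are not known exactly. Their poses are not given: they have to be found in the camera images.
- socket_1: loose steel socket key, 105 to 210 g, 90 mm tall, upright, mouth down, on the rail. Origin: centre of underside, z up. Hex body 0 to 38 mm, hex mouth 24 mm deep from below, 16 mm round neck to 48 mm, grip head 48 to 90 mm: 30 mm along x, 20 mm along y, flat sides facing +y and -y to pinch. Two of the mouth's flats face +y and -y.
- socket_2: as socket_1, another size. The three bodies are 24.9, 31.9 and 38.8 mm across corners (21.6, 27.6, 33.6 across flats) and take 14, 20 and 26 mm nuts with 1.6 mm play across flats. The number in the name says nothing about size and the sockets change places: which one fits is to be seen or found by trying.
- socket_3: as socket_1, another size. All three stand on the rail's middle line about 90 mm apart, x axis within 0.35 rad of the rail's.
- valve_p: fixed valve on the manifold: round steel collar 25 mm tall with a round well, in it a fixed brass hex nut that does not turn. Origin: centre of underside, 40 mm over the bench, z up. Well floor 6 mm, nut top and rim 25 mm above it; nut's top 3 mm tapered round. Two nut flats face +y and -y: a socket goes on at the valve's yaw plus any multiple of 60 degrees.
- valve_q: as valve_p, another size (nuts 14, 20, 26 mm across flats; the letter says nothing about size; valves change places). The well is 3 mm wider than the matching socket: one too large stops on the rim, one too small on the nut, underside about 25 mm above the origin; only the matching one goes down, to 6 mm.
- valve_r: as valve_p, another size. Each valve is turned by its own angle, up to 0.5 rad from the manifold.
- rail: fixed raised rail, a narrow grey bar 44 mm wide (x) and 330 mm long (y) on two feet 60 mm deep, its flat top 50 mm above the bench. Origin: centre of its underside at bench level. The sockets stand along its middle about 90 mm apart, a vial at its +y end; rail and manifold swap sides of the bench from start to start.
- manifold: fixed aluminium block 66 mm (x) by 340 mm (y) by 40 mm high that carries the three valves along its middle, at y = -95, -10 and +75 mm, and a round gauge at its +y end. Origin: centre of its underside at bench level.
- gauge (a point): centre of the gauge's face, 143 mm from the manifold's origin along +y, 76 mm above the bench; the gauge is 48 mm across.
- gauge_port (a point): point on the manifold's top under the valve beside the gauge (68 mm from the gauge's centre): the valve whose origin lies here is the one to work on.
- saline: bystander, to be left alone: clear plastic bottle 54 dia x 105 tall (mm), standing; origin at the centre of its underside.
- vial_mid: bystander, to be left alone: clear glass vial 26 dia x 48 tall (mm), standing; origin at the centre of its underside.
- vial_rail: bystander, to be left alone: amber vial 22 dia x 42 tall, on the rail near its +y end (mm), standing; origin at the centre of its underside.
- amber: bystander, to be left alone: amber jar 44 dia x 85 tall (mm), standing; origin at the centre of its underside.
- infusion_1: bystander, to be left alone: large clear bottle 68 dia x 170 tall at the back (mm), standing; origin at the centre of its underside.
- infusion_2: bystander, to be left alone: large clear bottle 68 dia x 170 tall at the back (mm), standing; origin at the centre of its underside.
- cup: bystander, to be left alone: white cup 66 dia x 60 tall, empty (mm), standing; origin at the centre of its underside.
Mind the look-alikes: they are no part of the job. Leave any green look-alike of the socket_1 alone.

How it is judged:
By the outcome, as a careful person would: the job done as asked, in the order asked, and still so for the second after the job is handed in, while the arm keeps its last pose, push and grip.
It also fails if it takes over 72 s, if anything falls off the work surface, if the arm or the gripper's body presses on something with over 40 N, if the wrist force passes 120 N, or if a joint passes its speed limit or range.

## Working session

There is one attempt and no reset: what is moved stays moved. The work goes in short steps, Python scripts to look and compute and a shell command to move; the robot and the scene stay as the last step left them, time stands still between calls to the robot, and variables do not carry over. Pictures are saved under pics/ and viewed, and the job is handed in when it is done.

```bash
mkdir -p pics; ls; python3 - <<'E'
from station import manip, vision
import cv2
print(manip.sense(), manip.grip_depth)
for n in ["scene","top","wrist"]:
    s=vision.snapshot(n); cv2.imwrite(f"pics/{n}0.png",s["pixels"][:,:,::-1]); print(n,s["intrinsics"],s["R"],s["t"])
E
```

```text
pics
{'t': 0.0, 'q': array([ 1.07949105e+00,  5.28471438e-01,  1.43388551e+00,  1.94929701e-05,
        1.18138166e+00, -1.78509560e-01]), 'qd': array([ 6.70109515e-04,  9.87683283e-04,  4.73107263e-04, -7.51735102e-04,
        5.73073170e-04,  3.95508752e-05]), 'tau': array([-1.29427804e-03, -4.42353702e+01, -1.78023684e+01, -3.60740414e-04,
        8.31563899e-03, -7.21326103e-06]), 'tcp_pos': array([0.19196137, 0.59405397, 0.23033571]), 'tool_rot': array([ 1.55764625e-01,  9.87793617e-01, -1.01039869e-03, -3.61179249e-04]), 'force': array([ 0.19356117, -0.24305337,  0.64668485]), 'ft_torque': array([ 0.02106896,  0.03177964, -0.00056902]), 'finger_gap': 1.0015452140764671} 0.0187
scene [[450.34776825   0.         323.30421857]
 [  0.         450.34776825 235.94320967]
 [  0.           0.           1.        ]] [[-0.59710332  0.80214924 -0.00492159]
 [ 0.57497618  0.42370608 -0.6999111 ]
 [-0.55934785 -0.42074903 -0.71421302]] [ 0.34217397 -0.31307169  1.25549382]
top [[625.06580859   0.         309.44433659]
 [  0.         625.06580859 243.2528248 ]
 [  0.           0.           1.        ]] [[-0.025384   -0.99942024 -0.02269017]
 [-0.98425105  0.02895792 -0.17438836]
 [ 0.17494432  0.01790615 -0.98441549]] [0.0452344  0.606878   1.24413877]
wrist [[341.16692575   0.         318.1354314 ]
 [  0.         341.16692575 235.22755331]
 [  0.           0.           1.        ]] [[ 0.30807783  0.95136028 -0.00129443]
 [ 0.91605589 -0.29627748  0.27029847]
 [ 0.25676771 -0.08445873 -0.96277571]] [-0.62378655 -0.03501665  0.3792861 ]
```

View pics/scene0.png

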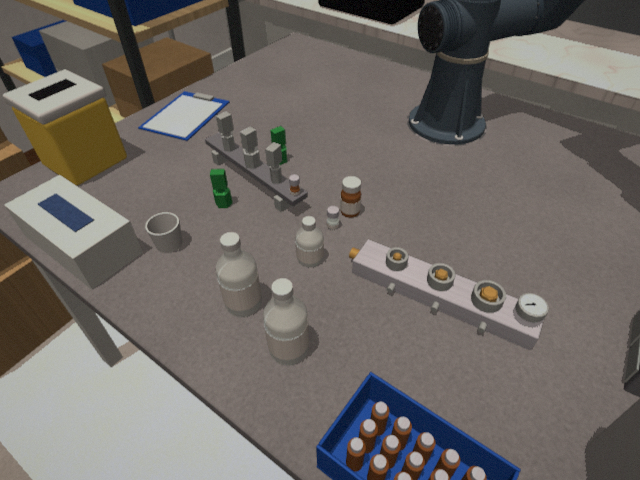

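View pics/top0.png

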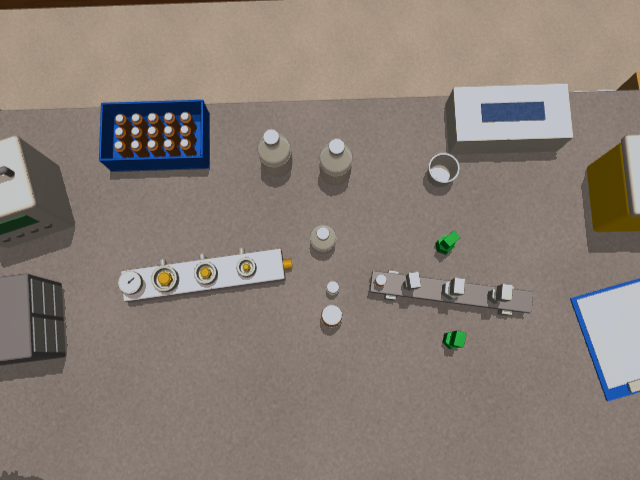

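View pics/wrist0.png

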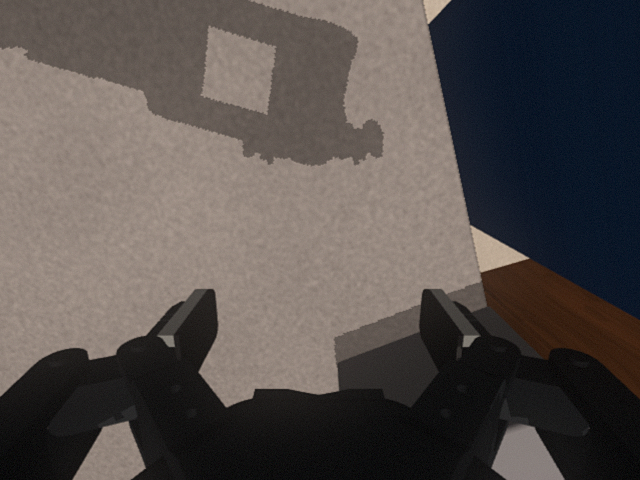

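The gauge is at top px (130,282), so the target valve is the one at (165,279). The other two, at (205,272) and (246,267), are not beside the gauge. The three grey keys are at (413,282), (456,288) and (503,293). The green ones at (447,242) and (456,339) are look-alikes. I'll enlarge these areas.

```bash
python3 - <<'E'
import cv2,numpy as np
t=cv2.imread("pics/top0.png"); s=cv2.imread("pics/scene0.png")
a=cv2.resize(t[235:315,110:300],(760,320),interpolation=cv2.INTER_CUBIC)
b=cv2.resize(t[260:320,360:540],(760,253),interpolation=cv2.INTER_CUBIC)
cv2.imwrite("pics/c1.png",np.vstack([a,b]))
a=cv2.resize(s[235:345,340:560],(760,380),interpolation=cv2.INTER_CUBIC)
b=cv2.resize(s[105:215,195:315],(220*1,202),interpolation=cv2.INTER_CUBIC)
cv2.imwrite("pics/c2.png",a)
cv2.imwrite("pics/c3.png",cv2.resize(s[105:215,195:315],(600,550),interpolation=cv2.INTER_CUBIC))
E
```

```text
(no output)
```

View pics/c1.png

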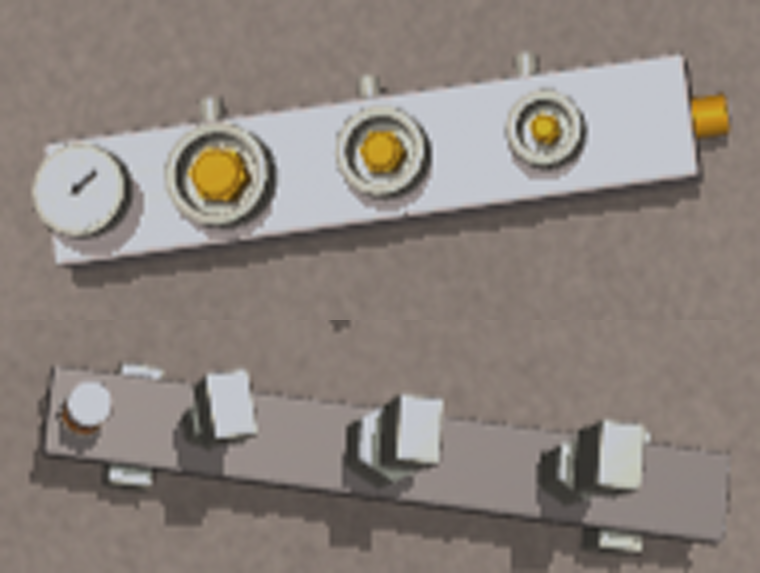

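View pics/c2.png

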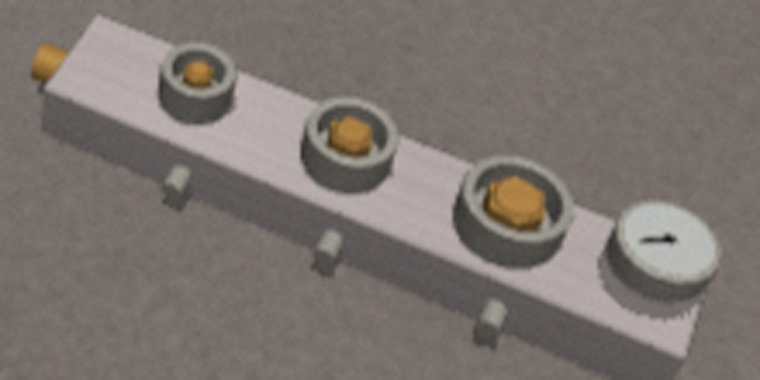

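View pics/c3.png

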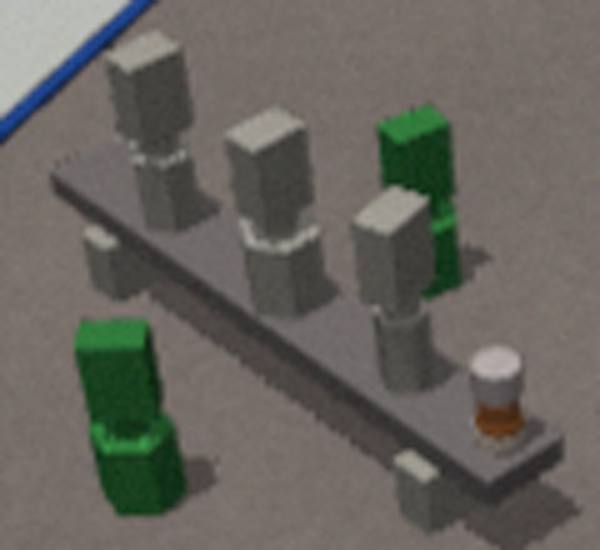

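The target valve has the largest nut. The middle key at (456,288) has visibly the widest body, so it is my candidate. Next I'll measure both in world coordinates.

```bash
cat > h.py <<'E'
import numpy as np, cv2
from station import manip, vision
from scipy.spatial.transform import Rotation as Rn
def ray(s,px,z):
    K,R,t=s["intrinsics"],s["R"],s["t"]
    d=R.T@np.linalg.inv(K)@np.array([px[0],px[1],1.]); c=-R.T@t
    return c+d*(z-c[2])/d[2]
def tri(obs):
    A=np.zeros((3,3));b=np.zeros(3)
    for s,p in obs:
        K,R,t=s["intrinsics"],s["R"],s["t"]
        d=R.T@np.linalg.inv(K)@np.array([p[0],p[1],1.]);d/=np.linalg.norm(d);P=np.eye(3)-np.outer(d,d);A+=P;b+=P@(-R.T@t)
    return np.linalg.solve(A,b)
def delta(pos,xdir_yaw=None):
    """tool-frame offset (mm) & yaw turn from current pose to target TCP pos; tool y axis along world yaw"""
    s=manip.sense();R=Rn.from_quat(s["tool_rot"])
    print("pos",s["tcp_pos"].round(4),"tool x",R.apply([1,0,0]).round(3),"y",R.apply([0,1,0]).round(3),"z",R.apply([0,0,1]).round(4))
    print("offset mm",(R.inv().apply(np.array(pos)-s["tcp_pos"])*1000).round(1),"dist",np.linalg.norm(np.array(pos)-s["tcp_pos"]).round(3))
    if xdir_yaw is not None:
        # target rot: z down, y axis at yaw (mod pi)
        best=None
        for k in (0,np.pi):
            a=xdir_yaw+k;y=np.array([np.cos(a),np.sin(a),0]);z=np.array([0,0,-1.]);x=np.cross(y,z)
            rv=(R.inv()*Rn.from_matrix(np.c_[x,y,z])).as_rotvec(degrees=True)
            print("turn deg",rv.round(2))
E
python3 - <<'E'
from h import *
T=vision.snapshot("top");S=vision.snapshot("scene")
def p(n,v): print(n,np.round(v,4))
im=T["pixels"]; hsv=cv2.cvtColor(im,cv2.COLOR_RGB2HSV)
m=cv2.inRange(hsv,(12,120,90),(30,255,255)); n,l,st,c=cv2.connectedComponentsWithStats(m)
for i in range(1,n):
    if 100<c[i][0]<300 and 240<c[i][1]<310 and st[i][4]>15: print(c[i],st[i],ray(T,c[i],0.065).round(4))
m=((hsv[:,:,2]>160)&(hsv[:,:,1]<60)).astype(np.uint8)
n,l,st,c=cv2.connectedComponentsWithStats(m[265:315,365:540])
for i in range(1,n):
    if st[i][4]>30:
        cc=c[i]+[365,265]; cn,_=cv2.findContours((l==i).astype(np.uint8),0,1); print(cc,st[i][2:],ray(T,cc,0.14).round(4),cv2.minAreaRect(cn[0]))
p("gauge",ray(T,(131,282),.076))
# manifold/rail corner directions
p("mid head tri",tri([(T,(459,288)),(S,(249.,132))]))
p("nut tri",tri([(T,(165,278.5)),(S,(489.5,293.5))]))
E
```

```text
[287.  263.5] [283 258   9  12  90] [0.5652 0.0754 0.065 ]
[245.925 266.8  ] [243 264   7   7  40] [0.5607 0.1598 0.065 ]
[204.92857143 272.5       ] [200 268  11  10  84] [0.5514 0.2441 0.065 ]
[164.05633803 278.09859155] [157 272  15  13 142] [0.5422 0.3281 0.065 ]
[414.36486486 279.5       ] [ 12  16 148] [ 0.5164 -0.1715  0.14  ] ((49.33784103393555, 14.527027130126953), (14.631509780883789, 9.699540138244629), 80.53767395019531)
[380.85714286 278.92307692] [11 11 91] [ 0.5193 -0.1077  0.14  ] ((16.0, 14.0), (10.0, 10.0), 90.0)
[458.96621622 285.45945946] [ 11  16 148] [ 0.5027 -0.2554  0.14  ] ((94.0076904296875, 20.43846321105957), (9.798744201660156, 14.760132789611816), 7.125016689300537)
[446.75757576 286.66666667] [ 5 13 33] [ 0.501  -0.2322  0.14  ] ((81.63600158691406, 21.75200080871582), (2.9516100883483887, 12.16421127319336), 10.30484676361084)
[506.82119205 291.52317881] [ 12  16 151] [ 0.4886 -0.3449  0.14  ] ((141.96998596191406, 26.70999526977539), (10.889445304870605, 14.7078218460083), 8.130102157592773)
gauge [0.5347 0.3927 0.076 ]
mid head tri [ 0.4989 -0.2572  0.133 ]
nut tri [0.5418 0.3301 0.0568]
```

```bash
python3 - <<'E'
from h import *
W=vision.snapshot("wrist"); s=manip.sense();R=Rn.from_quat(s["tool_rot"])
c=-W["R"].T@W["t"]; print("cam in tool",R.inv().apply(c-s["tcp_pos"]).round(4), "axis",R.inv().apply(W["R"][2]).round(3),"xaxis",R.inv().apply(W["R"][0]).round(3))
delta([.505,.328,.22],np.pi/2)
E
```

```text
cam in tool [ 0.0685 -0.0004 -0.1433] axis [-0.271  0.     0.963] xaxis [-0.  1. -0.]
pos [0.1922 0.5945 0.231 ] tool x [-0.951  0.308  0.   ] y [ 0.308  0.951 -0.001] z [-4.e-04 -7.e-04 -1.e+00]
offset mm [-379.7 -157.3   11. ] dist 0.411
turn deg [ -0.04  -0.02 -17.92]
turn deg [-2.0000e-02  6.0000e-02  1.6208e+02]
```

```bash
python3 -m crank '[{"grip":0,"offset":[-399,-151,11],"angular":[0,0,-18]},{"grip":0,"offset":[-399,-151,11],"angular":[0,0,-18]},{"grip":0,"offset":[-399,-151,11],"angular":[0,0,-18]},{"grip":0,"offset":[-399,-151,11],"angular":[0,0,-18]},{"grip":0,"offset":[-399,-151,11],"angular":[0,0,-18]},{"grip":0,"offset":[-399,-151,11],"angular":[0,0,-18]},{"grip":0,"offset":[-399,-151,11],"angular":[0,0,-18]},{"grip":0,"offset":[-399,-151,11],"angular":[0,0,-18]},{"grip":0,"offset":[-399,-151,11],"angular":[0,0,-18]},{"grip":0,"offset":[-399,-151,11],"angular":[0,0,-18]}]'; python3 -m crank '[{"grip":0,"offset":[0,0,0],"angular":[0,0,0]},{"grip":0,"offset":[0,0,0],"angular":[0,0,0]},{"grip":0,"offset":[0,0,0],"angular":[0,0,0]}]'; python3 - <<'E'
from h import *
W=vision.snapshot("wrist");cv2.imwrite("pics/w1.png",W["pixels"][:,:,::-1]); import pickle;pickle.dump(W,open("w1.pkl","wb"))
delta([.525,.328,.22],np.pi/2)
E
```

```text
t: 1.3
tcp_pos: [0.5297, 0.325, 0.2202]
tool_rot: [0.002, 1.0, -0.0, 0.001]
force: [0.1, 0.8, -0.4]
finger_gap: 1.0
t: 1.6
tcp_pos: [0.5241, 0.3292, 0.2203]
tool_rot: [-0.002, 1.0, -0.0, -0.0]
force: [-0.2, 0.2, -0.0]
finger_gap: 1.002
pos [0.5242 0.3293 0.2204] tool x [-1.    -0.003  0.   ] y [-0.003  1.     0.   ] z [-3.e-04  0.e+00 -1.e+00]
offset mm [-0.7 -1.3  0.4] dist 0.002
turn deg [ 0.   -0.02  0.2 ]
turn deg [ 3.000e-02  0.000e+00 -1.798e+02]
```

View pics/w1.png

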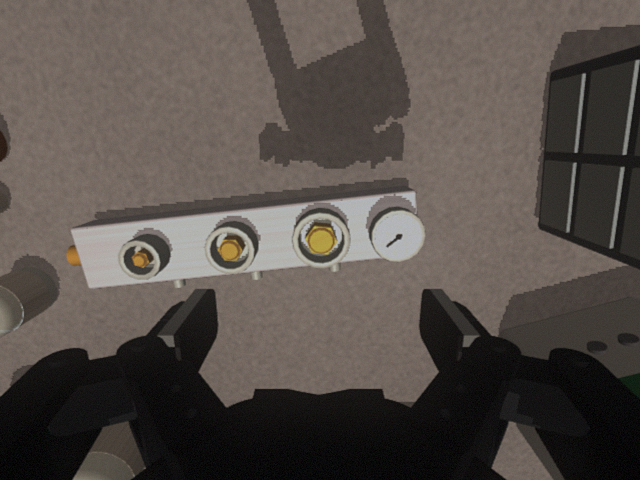

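Wrist view: the target nut is at (321,240) beside the gauge at (397,235), and the other valves are at (231,248) and (140,259). I'll lower the hand for a sharper view of the nut's angle, keeping the fingers clear.

```bash
python3 -m crank '[{"grip":0,"offset":[32,0,50],"angular":[0,0,0]},{"grip":0,"offset":[32,0,90],"angular":[0,0,0]},{"grip":0,"offset":[32,0,90],"angular":[0,0,0]},{"grip":0,"offset":[32,0,90],"angular":[0,0,0]},{"grip":0,"offset":[32,0,90],"angular":[0,0,0]},{"grip":0,"offset":[32,0,90],"angular":[0,0,0]}]'; python3 - <<'E'
from h import *
W=vision.snapshot("wrist");im=W["pixels"];cv2.imwrite("pics/w2.png",im[:,:,::-1]); import pickle;pickle.dump(W,open("w2.pkl","wb"))
u,v,_=W["intrinsics"]@(W["R"]@np.array([.5422,.3281,.065])+W["t"]);w=_; print(u/w,v/w)
x,y=int(u/w),int(v/w)
cv2.imwrite("pics/w2c.png",cv2.resize(im[y-60:y+60,x-80:x+80,::-1],(800,600),interpolation=cv2.INTER_CUBIC))
E
```

```text
t: 2.25
tcp_pos: [0.4957, 0.3291, 0.133]
tool_rot: [-0.001, 1.0, 0.001, 0.003]
force: [0.4, -0.9, -0.5]
finger_gap: 1.001
316.68598832302837 312.3414540542107
```

View pics/w2c.png

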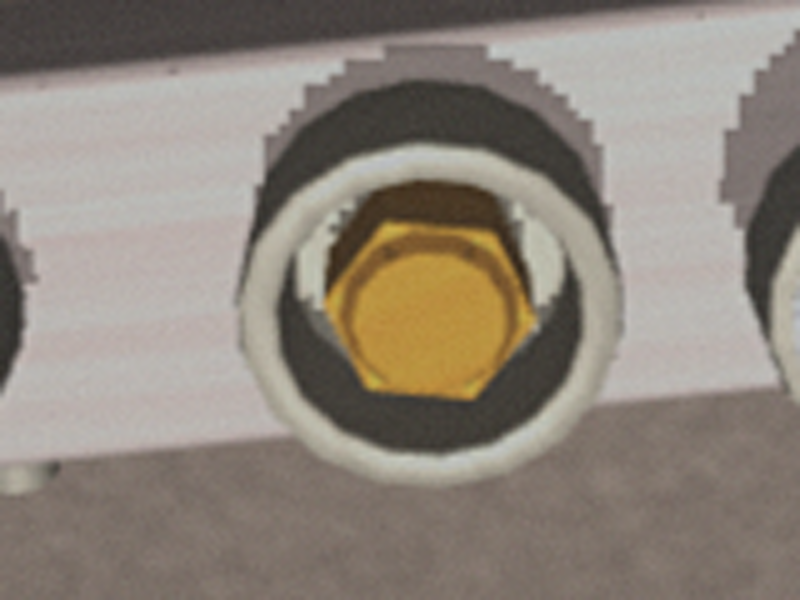

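The crop shows a clear hexagon with crop corners (325,302), (385,222), (495,232), (537,318), (475,400) and (368,390). I'll cast these at z=0.062, the base of the taper.

```bash
python3 - <<'E'
from h import *
import pickle
W=pickle.load(open("w2.pkl","rb"))
x0,y0=316-80,312-60
f=lambda c:(x0+(c[0]+.5)/5-.5,y0+(c[1]+.5)/5-.5)
C=[(325,302),(385,222),(495,232),(537,318),(475,400),(368,390)]
P=np.array([ray(W,f(c),.062) for c in C]); ctr=(P[:3]+P[3:])/2
print("hex centre",P.mean(0).round(4), "diam",np.linalg.norm(P[:3]-P[3:],axis=1)[:].round(4))
a=np.degrees(np.arctan2(*(P-P.mean(0))[:,[1,0]].T)); print(a.round(1),"mod60",(a%60).round(1))
# rim outer ellipse points
rim=[ray(W,f(c),.065) for c in [(240,315),(622,315),(431,145),(431,486)]]
print("rim",((rim[0]+rim[1])/2).round(4),((rim[2]+rim[3])/2).round(4),np.linalg.norm(rim[0]-rim[1]),np.linalg.norm(rim[2]-rim[3]))
# brass mask check
im=W["pixels"];hsv=cv2.cvtColor(im,cv2.COLOR_RGB2HSV);m=cv2.inRange(hsv,(10,110,120),(32,255,255))
m[:y0]=0;m[y0+120:]=0;m[:,:x0]=0;m[:,x0+160:]=0
cn,_=cv2.findContours(m,0,1);c=max(cn,key=cv2.contourArea);h=cv2.convexHull(c)[:,0]
Q=np.array([ray(W,p,.062) for p in h.astype(float)])[:,:2]
r,ap=cv2.minEnclosingTriangle(cv2.convexHull((Q*1e4).astype(np.float32)))
ex=cv2.approxPolyN(cv2.convexHull(c),6)[0]
Q=np.array([ray(W,p,.062) for p in ex.astype(float)]);print(ex.tolist(),Q.mean(0).round(4));a=np.degrees(np.arctan2(*(Q-Q.mean(0))[:,[1,0]].T));print((a%60).round(1))
E
```

```text
hex centre [0.5451 0.3316 0.062 ] diam [0.0297 0.0305 0.0303]
[ -95.7 -155.1  144.2   86.1   24.3  -35.6] mod60 [24.3 24.9 24.2 26.1 24.3 24.4]
rim [0.5439 0.3316 0.065 ] [0.5448 0.3316 0.065 ] 0.05268332053743625 0.052490840198445084
[[335, 298], [343, 316], [330, 331], [309, 330], [300, 312], [313, 296]] [0.5451 0.3316 0.062 ]
[23.3 24.  23.9 24.7 24.1 23.5]
```

The hex is 30.1 mm across corners, against 30.0 mm nominal for the 26 nut. Its centre is (0.545, 0.3316), with the yaw at 24.4° mod 60. Next I move to the middle key.

```bash
python3 -m crank '[{"grip":0,"offset":[0,0,-50],"angular":[0,0,0]},{"grip":0,"offset":[0,-30,-90],"angular":[0,0,0]},{"grip":0,"offset":[-7,-75,-110],"angular":[0,0,0]},{"grip":0,"offset":[-7,-125,-110],"angular":[0,0,0]},{"grip":0,"offset":[-7,-584,-110],"angular":[0,0,0]},{"grip":0,"offset":[-7,-584,-110],"angular":[0,0,0]},{"grip":0,"offset":[-7,-584,-110],"angular":[0,0,0]},{"grip":0,"offset":[-7,-584,-110],"angular":[0,0,0]},{"grip":0,"offset":[-7,-584,-110],"angular":[0,0,0]},{"grip":0,"offset":[-7,-584,-110],"angular":[0,0,0]}]'; python3 - <<'E'
from h import *
delta([.50,-.255,.24],np.pi/2)
E
```

```text
t: 3.3
tcp_pos: [0.5014, -0.0993, 0.2421]
tool_rot: [-0.0, 1.0, -0.001, 0.002]
force: [0.2, -0.6, 0.2]
finger_gap: 0.999
pos [ 0.5014 -0.0993  0.2421] tool x [-1.    -0.001 -0.003] y [-0.001  1.    -0.001] z [ 0.0034 -0.0014 -1.    ]
offset mm [   1.6 -155.7    2.3] dist 0.156
turn deg [-0.08  0.19  0.05]
turn deg [-3.1000e-01 -1.2000e-01 -1.7995e+02]
```

```bash
python3 -m crank '[{"grip":0,"offset":[0,-135,0],"angular":[0,0,0]},{"grip":0,"offset":[0,-135,0],"angular":[0,0,0]},{"grip":0,"offset":[0,-135,0],"angular":[0,0,0]},{"grip":0,"offset":[0,-135,0],"angular":[0,0,0]},{"grip":0,"offset":[0,-135,0],"angular":[0,0,0]},{"grip":0,"offset":[0,-135,0],"angular":[0,0,0]}]'; python3 - <<'E'
from h import *
W=vision.snapshot("wrist");im=W["pixels"];cv2.imwrite("pics/w3.png",im[:,:,::-1]); import pickle;pickle.dump(W,open("w3.pkl","wb"))
delta([.50,-.255,.24],np.pi/2)
E
```

```text
t: 3.9
tcp_pos: [0.5011, -0.2308, 0.2409]
tool_rot: [-0.001, 1.0, 0.0, 0.0]
force: [-0.8, -0.9, 0.6]
finger_gap: 1.001
pos [ 0.5011 -0.2305  0.2408] tool x [-1.    -0.003 -0.   ] y [-0.003  1.     0.   ] z [ 2.e-04  2.e-04 -1.e+00]
offset mm [  1.2 -24.5   0.8] dist 0.025
turn deg [0.01 0.01 0.16]
turn deg [-2.0000e-02  2.0000e-02 -1.7984e+02]
```

View pics/w3.png

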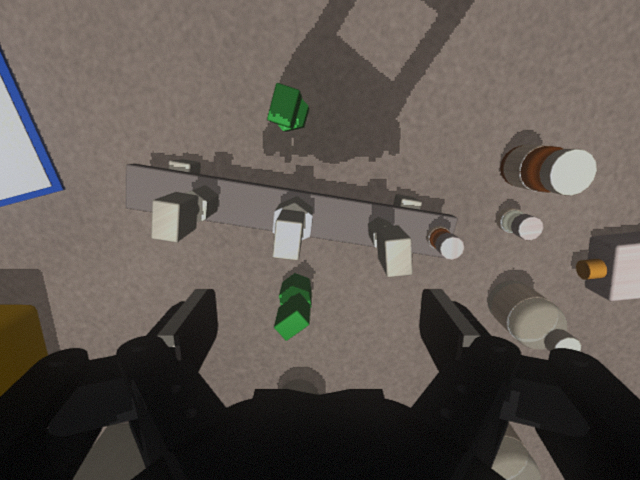

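Wrist view: the keys are at (174,217), (289,238) and (397,252), with green look-alikes at (288,108) and (293,318). I'll enlarge the three grey keys to compare body widths and measure the middle head.

```bash
python3 - <<'E'
from h import *
import pickle
W=pickle.load(open("w3.pkl","rb"));im=W["pixels"][:,:,::-1]
cv2.imwrite("pics/w3c.png",np.vstack([cv2.resize(im[185:285,140:420],(784,280),interpolation=cv2.INTER_CUBIC)]))
cv2.imwrite("pics/w3d.png",cv2.resize(im[190:270,240:340],(750,600),interpolation=cv2.INTER_CUBIC))
E
```

```text
(no output)
```

View pics/w3c.png

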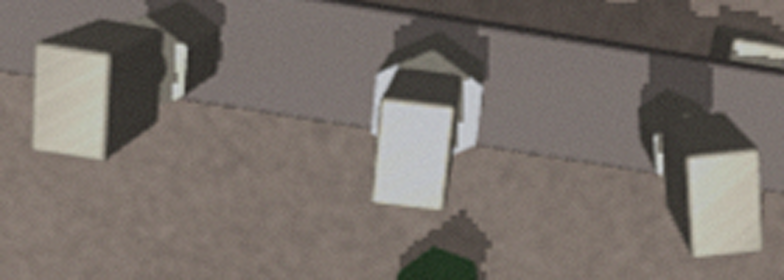

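View pics/w3d.png

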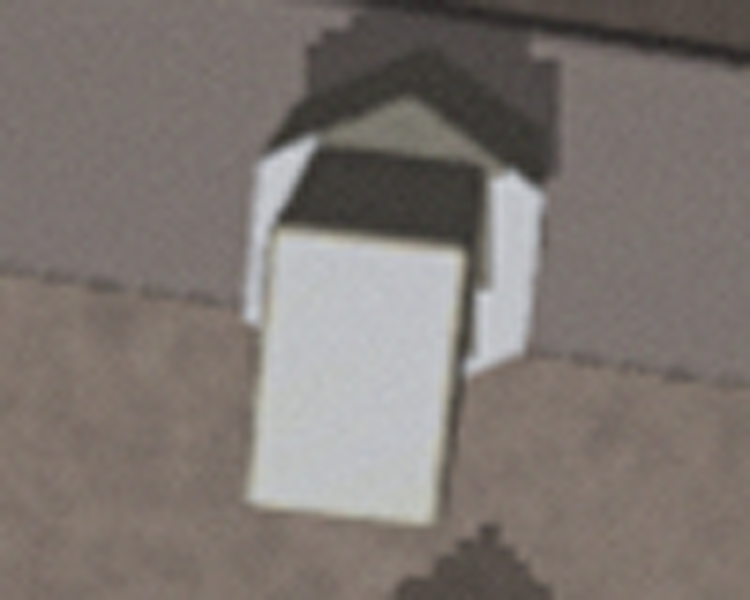

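The middle key has the widest body of the three. Its head corners in the crop are (270,228), (466,243), (437,524) and (246,503).

```bash
python3 - <<'E'
from h import *
import pickle
W=pickle.load(open("w3.pkl","rb"))
f=lambda c:(240+(c[0]+.5)/7.5-.5,190+(c[1]+.5)/7.5-.5)
P=np.array([ray(W,f(c),.14) for c in [(270,228),(466,243),(437,524),(246,503)]])
print(P.mean(0).round(4),[np.linalg.norm(P[i]-P[i-1]).round(4) for i in range(4)])
d1=P[2]-P[1]+P[3]-P[0]; d2=P[1]-P[0]+P[2]-P[3]
print("x dir deg",np.degrees(np.arctan2(d1[1],d1[0])),"y dir",np.degrees(np.arctan2(d2[1],d2[0])))
# body: left/right flats edges at z=.088
L,Rr=[ray(W,f(c),.088) for c in [(247,322),(543,195)]]
Q=np.array([ray(W,f(c),.088) for c in [(265,157),(250,322),(543,195),(527,352)]]);print("body",Q.round(4),np.linalg.norm(Q[0]-Q[3]),np.linalg.norm(Q[1]-Q[2]), Q.mean(0).round(4))
y=np.arctan2(d2[1],d2[0])
c=P.mean(0); delta([c[0],c[1],.155],y)
E
```

```text
[ 0.5048 -0.2544  0.14  ] [np.float64(0.0287), np.float64(0.0192), np.float64(0.0294), np.float64(0.0194)]
x dir deg -6.536648543939043 y dir 84.49465942775575
body [[ 0.4932 -0.2692  0.088 ]
 [ 0.5134 -0.2717  0.088 ]
 [ 0.4978 -0.2365  0.088 ]
 [ 0.5171 -0.2385  0.088 ]] 0.038931339214971175 0.03852793874120969 [ 0.5054 -0.254   0.088 ]
pos [ 0.5011 -0.2305  0.2408] tool x [-1.    -0.003 -0.   ] y [-0.003  1.     0.   ] z [ 2.e-04  2.e-04 -1.e+00]
offset mm [ -3.6 -23.9  85.8] dist 0.089
turn deg [0.01 0.01 5.66]
turn deg [-2.0000e-02  2.0000e-02 -1.7434e+02]
```

The body measures 38.7 mm across corners, so this is the largest key and it matches the 26 nut. Now I go down onto its head.

```bash
python3 -m crank '[{"grip":0.3,"offset":[-3.6,-24,40],"angular":[0,0,6]},{"grip":0.3,"offset":[-3.6,-24,70],"angular":[0,0,6]},{"grip":0.3,"offset":[-3.6,-24,85],"angular":[0,0,6]},{"grip":0.3,"offset":[-3.6,-24,85],"angular":[0,0,6]},{"grip":0.3,"offset":[-3.6,-24,85],"angular":[0,0,6]},{"grip":0.3,"offset":[-3.6,-24,85],"angular":[0,0,6]}]' 40; python3 - <<'E'
from h import *
W=vision.snapshot("wrist");im=W["pixels"];cv2.imwrite("pics/w4.png",im[:,:,::-1])
delta([.5048,-.2544,.0995],np.radians(84))
E
```

```text
t: 4.55
tcp_pos: [0.5059, -0.2557, 0.1567]
tool_rot: [0.051, 0.999, -0.001, 0.001]
force: [1.1, -0.2, 0.4]
finger_gap: 0.702
pos [ 0.5058 -0.2558  0.1568] tool x [-0.995  0.102 -0.002] y [ 0.102  0.995 -0.002] z [ 0.0023 -0.0018 -1.    ]
offset mm [ 1.3  1.4 57.3] dist 0.057
turn deg [-0.09  0.14  0.14]
turn deg [-2.2000e-01 -1.4000e-01 -1.7986e+02]
```

View pics/w4.png

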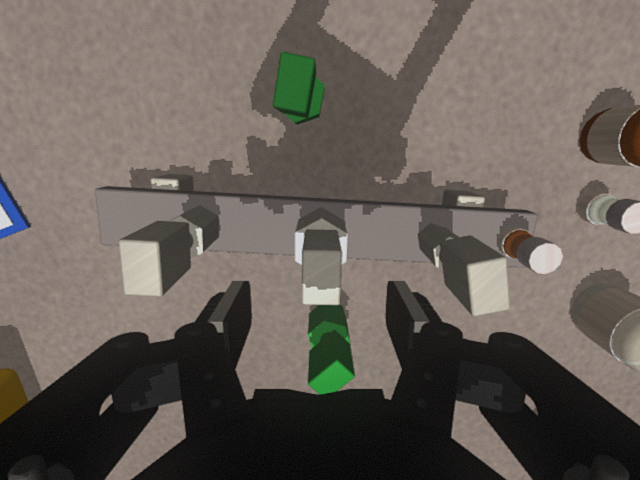

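The head at (321,282) is centred between the pads at (235,320) and (402,320), and the neighbouring keys are clear. Going down and closing.

```bash
python3 -m crank '[{"grip":0.3,"offset":[1,1,25],"angular":[0,0,0]},{"grip":0.3,"offset":[1,1,50],"angular":[0,0,0]},{"grip":0.3,"offset":[1,1,57],"angular":[0,0,0]},{"grip":0.3,"offset":[1,1,57],"angular":[0,0,0]},{"grip":0.3,"offset":[1,1,57],"angular":[0,0,0]},{"grip":0.3,"offset":[1,1,57],"angular":[0,0,0]}]' 40;  python3 -m crank '[{"grip":0.65,"offset":[0,0,0],"angular":[0,0,0]},{"grip":0.75,"offset":[0,0,0],"angular":[0,0,0]},{"grip":0.85,"offset":[0,0,0],"angular":[0,0,0]},{"grip":1,"offset":[0,0,0],"angular":[0,0,0]},{"grip":1,"offset":[0,0,0],"angular":[0,0,0]},{"grip":1,"offset":[0,0,0],"angular":[0,0,0]},{"grip":1,"offset":[0,0,0],"angular":[0,0,0]},{"grip":1,"offset":[0,0,0],"angular":[0,0,0]}]' 60; python3 - <<'E'
from h import *
W=vision.snapshot("wrist");im=W["pixels"];cv2.imwrite("pics/w5.png",im[:,:,::-1])
delta([.5048,-.2544,.0995],np.radians(84))
E
```

```text
t: 5.2
tcp_pos: [0.5048, -0.2554, 0.0997]
tool_rot: [0.052, 0.999, -0.001, 0.001]
force: [-1.3, -1.0, -0.4]
finger_gap: 0.699
t: 6.0
tcp_pos: [0.5042, -0.2549, 0.0988]
tool_rot: [0.052, 0.999, -0.0, 0.0]
force: [-0.7, -0.2, 4.2]
finger_gap: 0.227
pos [ 0.5042 -0.2549  0.0988] tool x [-0.995  0.103 -0.001] y [ 0.103  0.995 -0.001] z [ 7.e-04 -6.e-04 -1.e+00]
offset mm [-0.5  0.6 -0.7] dist 0.001
turn deg [-0.03  0.04  0.08]
turn deg [-7.0000e-02 -5.0000e-02 -1.7992e+02]
```

View pics/w5.png

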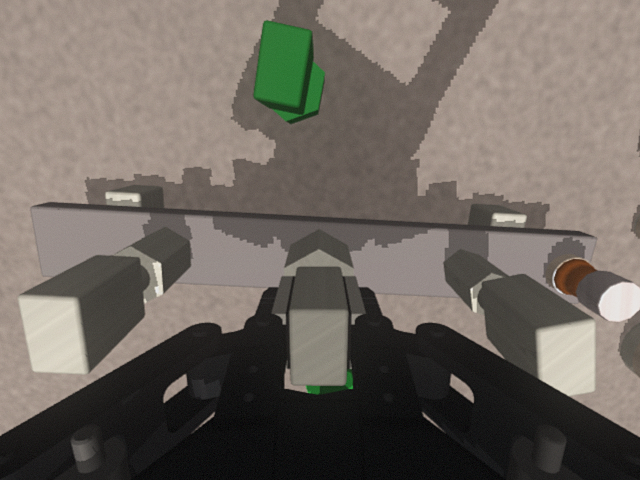

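The key is held (gap about 19 mm). I lift straight up, look, then carry it over.

```bash
python3 -m crank '[{"grip":1,"offset":[0,0,-15],"angular":[0,0,0]},{"grip":1,"offset":[0,0,-35],"angular":[0,0,0]},{"grip":1,"offset":[0,0,-70],"angular":[0,0,0]},{"grip":1,"offset":[0,0,-110],"angular":[0,0,0]},{"grip":1,"offset":[0,0,-150],"angular":[0,0,0]},{"grip":1,"offset":[0,0,-150],"angular":[0,0,0]},{"grip":1,"offset":[0,0,-150],"angular":[0,0,0]},{"grip":1,"offset":[0,0,-150],"angular":[0,0,0]}]' 80; python3 - <<'E'
from h import *
for n in ["wrist","scene"]:
    W=vision.snapshot(n);im=W["pixels"];cv2.imwrite(f"pics/{n}6.png",im[:,:,::-1])
print(manip.sense()["force"])
delta([.5445,.3319,.25],np.radians(54.4))
E
```

```text
t: 6.85
tcp_pos: [0.5026, -0.2537, 0.2463]
tool_rot: [0.052, 0.999, 0.001, -0.002]
force: [0.1, 0.3, -2.0]
finger_gap: 0.22
[ 0.4947615   0.16389465 -2.02681963]
pos [ 0.5028 -0.2539  0.2461] tool x [-0.995  0.103  0.004] y [0.103 0.995 0.003] z [-0.0038  0.003  -1.    ]
offset mm [ 19.  586.9  -2.3] dist 0.587
turn deg [ 0.08 -0.27 29.67]
turn deg [ 3.6000e-01  1.1000e-01 -1.5033e+02]
```

View pics/scene6.png

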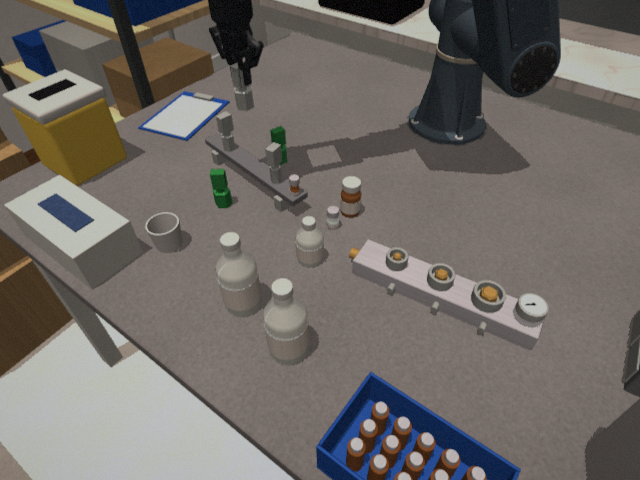

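View pics/wrist6.png

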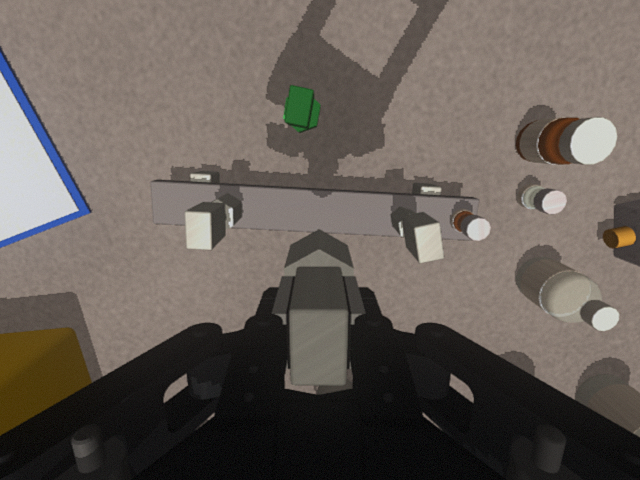

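The key is up in the grip and has not slipped: it sits at the same wrist pixels as before. The other two keys still stand. Carrying it to the valve.

```bash
python3 -m crank '[{"grip":1,"offset":[1,20,-2],"angular":[0,0,2]},{"grip":1,"offset":[2,60,-2],"angular":[0,0,4]},{"grip":1,"offset":[3,110,-2],"angular":[0,0,7]},{"grip":1,"offset":[5,160,-2],"angular":[0,0,10]},{"grip":1,"offset":[7,210,-2],"angular":[0,0,13]},{"grip":1,"offset":[8,260,-2],"angular":[0,0,16]},{"grip":1,"offset":[10,310,-2],"angular":[0,0,19]},{"grip":1,"offset":[11,360,-2],"angular":[0,0,22]},{"grip":1,"offset":[13,400,-2],"angular":[0,0,25]},{"grip":1,"offset":[14,430,-2],"angular":[0,0,27]}]'; python3 - <<'E'
from h import *
delta([.5445,.3319,.25],np.radians(54.4))
E
```

```text
t: 7.95
tcp_pos: [0.5332, 0.1771, 0.2487]
tool_rot: [0.283, 0.959, -0.0, -0.002]
force: [1.1, -0.6, -1.7]
finger_gap: 0.225
pos [0.5332 0.1771 0.2487] tool x [-0.84   0.543  0.003] y [ 0.543  0.84  -0.002] z [-3.3e-03  1.0e-04 -1.0e+00]
offset mm [ 74.6 136.1  -1.4] dist 0.155
turn deg [-0.1  -0.16  2.7 ]
turn deg [ 2.400e-01 -1.500e-01 -1.773e+02]
```

```bash
python3 -m crank '[{"grip":1,"offset":[18,34,0],"angular":[0,0,1]},{"grip":1,"offset":[38,70,0],"angular":[0,0,2]},{"grip":1,"offset":[58,106,0],"angular":[0,0,2.7]},{"grip":1,"offset":[70,130,0],"angular":[0,0,2.7]},{"grip":1,"offset":[74,134,0],"angular":[0,0,2.7]},{"grip":1,"offset":[74,134,0],"angular":[0,0,2.7]},{"grip":1,"offset":[74,134,0],"angular":[0,0,2.7]},{"grip":1,"offset":[74,134,0],"angular":[0,0,2.7]},{"grip":1,"offset":[74,134,0],"angular":[0,0,2.7]}]'; python3 - <<'E'
from h import *
delta([.5445,.3319,.16],np.radians(54.4))
E
```

```text
t: 8.85
tcp_pos: [0.5453, 0.3258, 0.2503]
tool_rot: [0.307, 0.952, -0.0, -0.0]
force: [-0.8, 0.1, -1.5]
finger_gap: 0.221
pos [0.5453 0.3258 0.2503] tool x [-0.812  0.584  0.   ] y [ 0.584  0.812 -0.001] z [-3.e-04 -4.e-04 -1.e+00]
offset mm [ 4.2  4.5 90.3] dist 0.091
turn deg [-0.03 -0.   -0.12]
turn deg [-0.0000e+00  5.0000e-02  1.7988e+02]
```

```bash
python3 -m crank '[{"grip":1,"offset":[4,4.5,20],"angular":[0,0,0]},{"grip":1,"offset":[4,4.5,55],"angular":[0,0,0]},{"grip":1,"offset":[4,4.5,90],"angular":[0,0,0]},{"grip":1,"offset":[4,4.5,110],"angular":[0,0,0]},{"grip":1,"offset":[4,4.5,115],"angular":[0,0,0]},{"grip":1,"offset":[4,4.5,115],"angular":[0,0,0]},{"grip":1,"offset":[4,4.5,115],"angular":[0,0,0]},{"grip":1,"offset":[4,4.5,115],"angular":[0,0,0]}]'; python3 - <<'E'
from h import *
delta([.5445,.3319,.135],np.radians(54.4))
for n in ["wrist","scene"]:
    W=vision.snapshot(n);im=W["pixels"];cv2.imwrite(f"pics/{n}7.png",im[:,:,::-1])
    if n=="scene": cv2.imwrite("pics/s7c.png",cv2.resize(im[190:340,410:570,::-1],(640,600),interpolation=cv2.INTER_CUBIC))
print(manip.sense()["force"])
E
```

```text
t: 9.65
tcp_pos: [0.5458, 0.3334, 0.1372]
tool_rot: [0.306, 0.952, 0.001, 0.001]
force: [0.0, 0.1, -1.9]
finger_gap: 0.224
pos [0.5458 0.3334 0.1372] tool x [-0.813  0.583 -0.002] y [0.583 0.813 0.003] z [ 0.0034  0.0013 -1.    ]
offset mm [ 0.1 -2.   2.2] dist 0.003
turn deg [ 0.17  0.11 -0.04]
turn deg [  0.18  -0.27 179.96]
[-0.3183338  -0.24774571 -1.23669013]
```

View pics/wrist7.png

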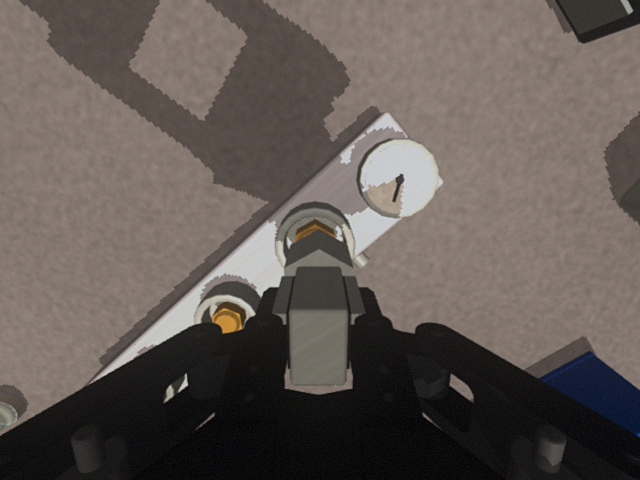

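View pics/s7c.png

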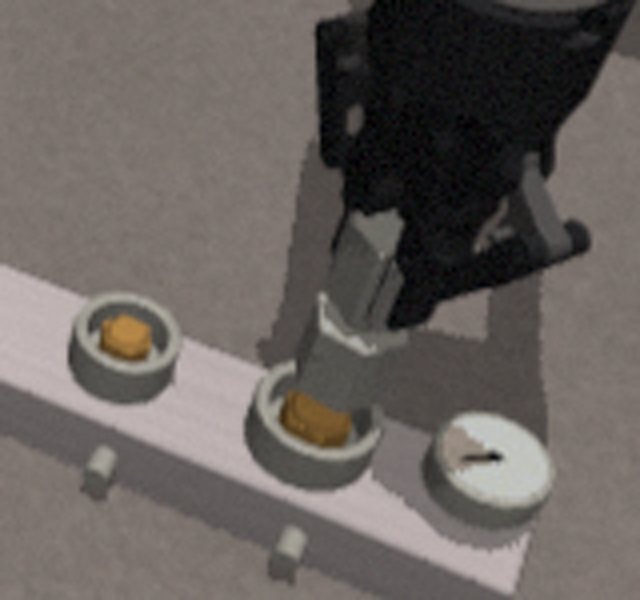

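The key hangs over the collar with its corner at (318,235), in line with the nut's corner at (317,222). I let it settle, then correct the last 1–2 mm.

```bash
python3 -m crank '[{"grip":1,"offset":[0,0,0],"angular":[0,0,0]},{"grip":1,"offset":[0,0,0],"angular":[0,0,0]},{"grip":1,"offset":[0,0,0],"angular":[0,0,0]}]'; python3 - <<'E'
from h import *
delta([.5445,.3319,.118],np.radians(54.4))
W=vision.snapshot("wrist");im=W["pixels"][:,:,::-1]
cv2.imwrite("pics/w8c.png",cv2.resize(im[190:270,264:372],(800,592),interpolation=cv2.INTER_CUBIC))
E
```

```text
t: 10.05
tcp_pos: [0.5445, 0.3332, 0.1355]
tool_rot: [0.306, 0.952, 0.0, 0.0]
force: [-0.2, -0.4, -1.5]
finger_gap: 0.228
pos [0.5445 0.3332 0.1355] tool x [-0.813  0.582 -0.   ] y [0.582 0.813 0.   ] z [ 3.e-04  1.e-04 -1.e+00]
offset mm [-0.7 -1.1 17.5] dist 0.018
turn deg [ 0.01  0.01 -0.02]
turn deg [ 2.0000e-02 -2.0000e-02  1.7998e+02]
```

View pics/w8c.png

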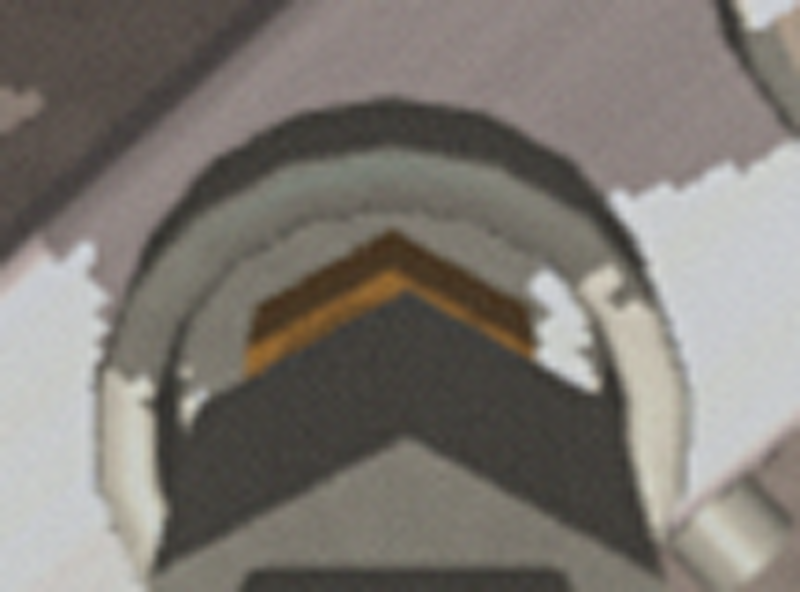

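The nut's corner is at crop x 390 and the key's at 408. The key is therefore about 1.2 mm towards tool +y, which agrees with the pose reading. Correcting and lowering to just above the rim.

```bash
python3 -m crank '[{"grip":1,"offset":[-0.6,-1.2,6],"angular":[0,0,0]},{"grip":1,"offset":[-0.6,-1.2,12],"angular":[0,0,0]},{"grip":1,"offset":[-0.6,-1.2,17],"angular":[0,0,0]},{"grip":1,"offset":[-0.6,-1.2,17],"angular":[0,0,0]},{"grip":1,"offset":[-0.6,-1.2,17],"angular":[0,0,0]},{"grip":1,"offset":[-0.6,-1.2,17],"angular":[0,0,0]},{"grip":1,"offset":[-0.6,-1.2,17],"angular":[0,0,0]}]'; python3 - <<'E'
from h import *
delta([.5445,.3319,.095],np.radians(54.4))
W=vision.snapshot("wrist");im=W["pixels"][:,:,::-1]
cv2.imwrite("pics/w9c.png",cv2.resize(im[190:270,264:372],(800,592),interpolation=cv2.INTER_CUBIC))
E
```

```text
t: 10.8
tcp_pos: [0.5445, 0.3319, 0.1186]
tool_rot: [0.306, 0.952, 0.0, 0.0]
force: [-0.6, 0.5, -2.8]
finger_gap: 0.226
pos [0.5445 0.3319 0.1186] tool x [-0.813  0.582 -0.   ] y [0.582 0.813 0.001] z [ 6.e-04  2.e-04 -1.e+00]
offset mm [ 0.  -0.  23.6] dist 0.024
turn deg [ 0.03  0.02 -0.02]
turn deg [ 3.0000e-02 -5.0000e-02  1.7998e+02]
```

View pics/w9c.png

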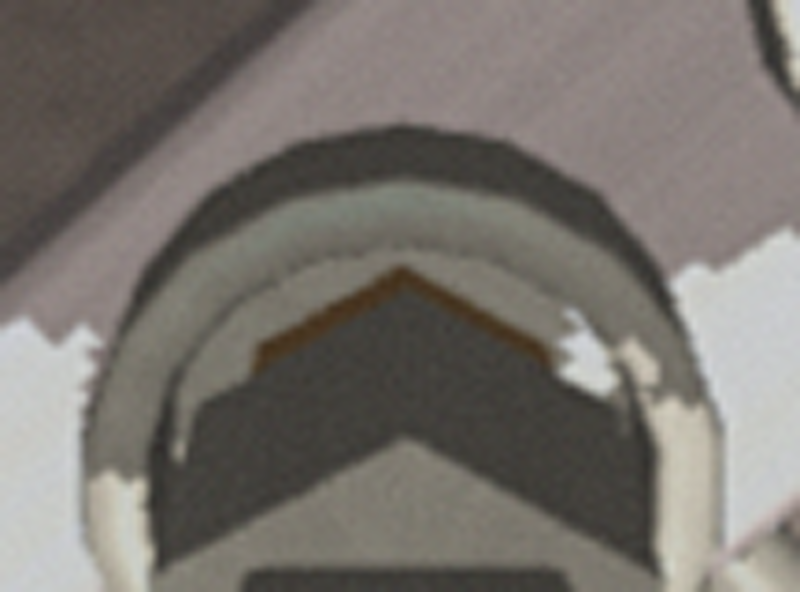

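It is now aligned: nut corner at 403, key corner at 405, edges parallel. Descending gently.

```bash
python3 -m crank '[{"grip":1,"offset":[0,0,2],"angular":[0,0,0]},{"grip":1,"offset":[0,0,4],"angular":[0,0,0]},{"grip":1,"offset":[0,0,6],"angular":[0,0,0]},{"grip":1,"offset":[0,0,8],"angular":[0,0,0]},{"grip":1,"offset":[0,0,9],"angular":[0,0,0]},{"grip":1,"offset":[0,0,9],"angular":[0,0,0]}]'; python3 - <<'E'
from h import *
delta([.5445,.3319,.095],np.radians(54.4));s=manip.sense();print(s["force"],s["ft_torque"])
E
```

```text
t: 11.45
tcp_pos: [0.5441, 0.3317, 0.109]
tool_rot: [0.306, 0.952, -0.0, -0.0]
force: [-0.5, 0.8, -1.8]
finger_gap: 0.224
pos [0.5441 0.3317 0.109 ] tool x [-0.813  0.582  0.   ] y [ 0.582  0.813 -0.   ] z [-5.e-04 -2.e-04 -1.e+00]
offset mm [-0.2  0.4 14. ] dist 0.014
turn deg [-0.03 -0.02 -0.02]
turn deg [-3.0000e-02  4.0000e-02  1.7998e+02]
[-0.47612859  0.82192947 -1.79482727] [-0.02400832 -0.01204297  0.03071444]
```

The underside is now about 5 mm below the rim with no contact force, so the key is going onto the nut. Continuing.

```bash
python3 -m crank '[{"grip":1,"offset":[0,0,2],"angular":[0,0,0]},{"grip":1,"offset":[0,0,4],"angular":[0,0,0]},{"grip":1,"offset":[0,0,6],"angular":[0,0,0]},{"grip":1,"offset":[0,0,8],"angular":[0,0,0]},{"grip":1,"offset":[0,0,10],"angular":[0,0,0]},{"grip":1,"offset":[0,0,12],"angular":[0,0,0]},{"grip":1,"offset":[0,0,13],"angular":[0,0,0]},{"grip":1,"offset":[0,0,13.5],"angular":[0,0,0]},{"grip":1,"offset":[0,0,13.5],"angular":[0,0,0]}]'; python3 - <<'E'
from h import *
delta([.5445,.3319,.095],np.radians(54.4));s=manip.sense();print(s["force"],s["ft_torque"])
E
```

```text
t: 12.35
tcp_pos: [0.5442, 0.3318, 0.0957]
tool_rot: [0.306, 0.952, -0.0, -0.0]
force: [0.5, -0.6, -2.1]
finger_gap: 0.224
pos [0.5442 0.3318 0.0957] tool x [-0.813  0.582  0.   ] y [ 0.582  0.813 -0.   ] z [-1.e-04 -1.e-04 -1.e+00]
offset mm [-0.2  0.2  0.7] dist 0.001
turn deg [-0.01 -0.   -0.02]
turn deg [-1.0000e-02  1.0000e-02  1.7998e+02]
[ 0.53215573 -0.6134706  -2.13106035] [0.03485466 0.02997574 0.01583759]
```

Within about 1 mm of the floor. I press lightly in small steps until I see contact.

```bash
python3 -m crank '[{"grip":1,"offset":[0,0,0.5],"angular":[0,0,0]},{"grip":1,"offset":[0,0,1],"angular":[0,0,0]},{"grip":1,"offset":[0,0,1.5],"angular":[0,0,0]},{"grip":1,"offset":[0,0,1.5],"angular":[0,0,0]},{"grip":1,"offset":[0,0,1.5],"angular":[0,0,0]}]'; python3 - <<'E'
from h import *
s=manip.sense();print(s["tcp_pos"],s["force"],s["ft_torque"])
E
```

```text
t: 12.85
tcp_pos: [0.5444, 0.3319, 0.0949]
tool_rot: [0.306, 0.952, 0.0, 0.0]
force: [-0.7, -0.0, 4.1]
finger_gap: 0.221
[0.54440199 0.33186737 0.09487628] [-0.6627855  -0.02466541  4.13541218] [-0.06549176  0.18479281 -0.01403432]
```

Contact comes at TCP z 0.0949, and 0.0948 was predicted for a fully seated key. I add a little push, then check by eye.

```bash
python3 -m crank '[{"grip":1,"offset":[0,0,0.5],"angular":[0,0,0]},{"grip":1,"offset":[0,0,0.5],"angular":[0,0,0]},{"grip":1,"offset":[0,0,0.5],"angular":[0,0,0]},{"grip":1,"offset":[0,0,0.5],"angular":[0,0,0]},{"grip":1,"offset":[0,0,0.5],"angular":[0,0,0]}]'; python3 - <<'E'
from h import *
s=manip.sense();print(s["tcp_pos"],s["force"],s["ft_torque"],s["finger_gap"])
a=vision.snapshot("wrist")["pixels"][:,:,::-1];b=vision.snapshot("scene")["pixels"][:,:,::-1];t=vision.snapshot("top")["pixels"][:,:,::-1]
cv2.imwrite("pics/fin_w.png",a)
cv2.imwrite("pics/fin.png",np.hstack([cv2.resize(b[190:340,410:570],(400,375),interpolation=cv2.INTER_CUBIC),cv2.resize(b[100:220,190:318],(400,375),interpolation=cv2.INTER_CUBIC)]))
cv2.imwrite("pics/fin_t.png",t)
E
```

```text
t: 13.35
tcp_pos: [0.5444, 0.3319, 0.0949]
tool_rot: [0.306, 0.952, 0.0, 0.0]
force: [-1.8, -1.2, 7.1]
finger_gap: 0.222
[0.54441575 0.33185459 0.09485783] [-1.84375666 -1.15949311  7.06124854] [-0.26546868  0.3843046  -0.0012803 ] 0.22165375200938997
```

View pics/fin.png

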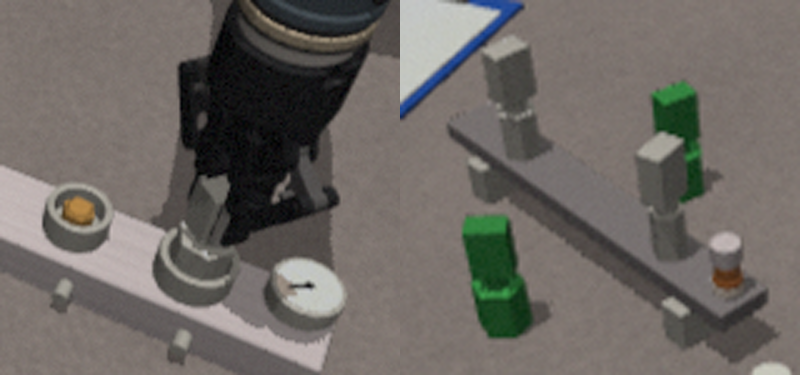

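View pics/fin_w.png

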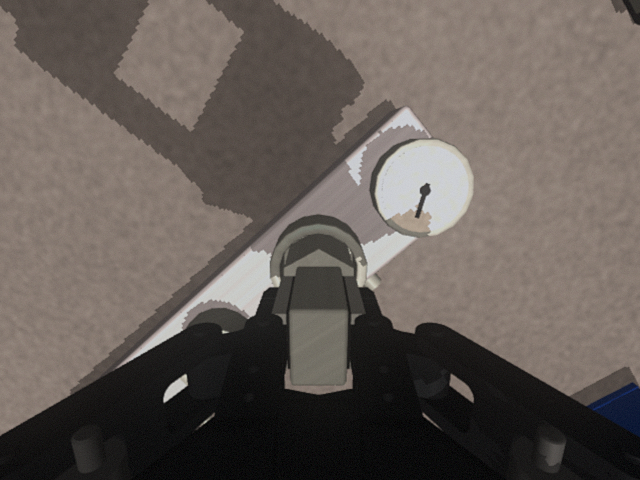

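View pics/fin_t.png

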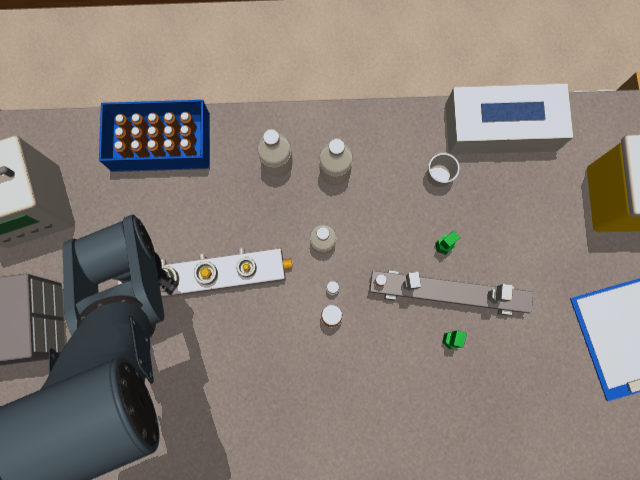

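The key's body is sunk inside the collar beside the gauge. The head is at the same wrist pixels as when first gripped, around (320,345), so it has not slipped. The two other keys stand on the rail at top px (413,281) and (505,292), and nothing else has moved.

```bash
python3 -c "
from station import manip
print(manip.sign_off())"
```

```text
the job is handed in; nothing more can be done
None
```

The fitting key is fully down on the nut of the valve beside the gauge, upright and still gripped at 80 N, and the job was handed in at about 13.5 s.

- **Choosing the key:** I picked it by measurement instead of trying all three. The target nut measured 30.1 mm across corners, which is the 26 mm nut. The middle key on the rail measured 38.7 mm across corners, which is the matching socket. The other two keys were never touched.
- **Seating:** The key went past the rim with no resistance. It met the well floor at TCP z 0.0949, against 0.0948 predicted, with about 7 N of upward force at the end and no measurable tilt of the tool.
- **Last pictures:** The body is inside the collar and the key has not slipped in the grip. The other two keys still stand on the rail, and the bottles, vials, cup and green look-alikes have not moved.
- **Disagreement between checks:** The top camera placed the nut and the key about 2 to 4 mm away from where the wrist camera did. I used the wrist values, and the fit confirmed them.

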